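Uncap the reagent and hold the colorimeter lid at its mark

TASK

Get the colorimeter ready for a colleague to pipette reagent into it, leaving everything else on the bench alone: first lift the loose cap off the reagent bottle (the taller, necked amber one) and set it flat in the pocket of the cap holder, leaving the bottle standing where it is. Then raise the colorimeter's sprung lid by its handle until its pointer pin is in line with the index pin beside it, without moving the index, and keep holding it there. The job finishes while you are still holding the lid, because it snaps shut if let go.

Things in the scene. Friction and masses are not known exactly. Their poses are not given: they have to be found in the camera images.
- cap_center (a point): Centre (half-way up) of the loose white ribbed cap on the amber reagent bottle: an upright cylinder 38 mm in diameter and 40 mm tall, about 30 g, closed at the top; z is its axis. It is not screwed on: it hangs over the 26 mm neck with about 2.5 mm play all round, resting on the bottle's shoulder, and must rise 30 mm to come clear. In the holder its lower 10 mm sit below the rim, so grip it in its upper half.
- bottle: Amber reagent bottle with a paper label, 68 mm in diameter; shoulder at 85 mm, bare neck 26 mm in diameter up to 113 mm; with its cap on it is 125 mm tall. About 350 g, stands loose. Origin at the centre of its underside, z up.
- holder_hole0 (a point): Cap holder: a fixed grey block 84 x 84 mm, 45 mm tall, with one round pocket in its top, 53 mm in diameter and 10 mm deep. This point is the centre of the pocket's mouth, level with the block's top face; z up.
- lid (a joint): Opening angle in rad of the colorimeter's lid: 0 shut, growing as the free (front) edge rises, stop at 1.3. A spring shuts it with 0.6 N m at 0 plus 1.2 N m per rad, and its weight (about 250 g) adds to that: about 4 N at the handle when shut, up to about 10 N when raised. It will not stay open by itself.
- lid_hinge (a point): Mid-point of the lid's hinge line, towards the rear of the colorimeter (a white instrument 200 mm deep, 170 mm wide, deck 86 mm above the bench, turned about the vertical by up to 15 degrees). Fixed to the lid: y is the hinge line (horizontal, to the left as seen from the robot), x points to the rear along the lid, z is the lid's normal; with the lid shut, z is straight up.
- lid_bar (a point): Centre of the lid's handle: a straight steel bar, 10 mm in diameter and 110 mm long, parallel to the hinge line. In the lid's axes it lies 195 mm forward of (-x) and 30 mm above (+z) the hinge line, 45 mm in front of the lid's edge, with free air all round, 120 mm above the bench when shut; two end arms join it to the lid. It can be pinched from above with the fingers before and behind it, and turns between them as the lid rises. Axes as for lid_hinge.
- lid_pointer (a point): End of the lid's pointer, a thin steel pin 8 mm in diameter that sticks out sideways from the lid's right edge (-y), 140 mm forward of the hinge line, 112 mm to its right. It rises with the lid.
- index (a joint): Angle in rad at which the index is set (0.40 to 0.75 at the start), measured as the lid's: the lid is at the mark when joint lid equals joint index. The index stays where it is by friction and must not be pushed.
- index_tip (a point): Inner end of the index pin: a black pin 10 mm in diameter and 28 mm long pointing away to the right, at the end of a thin black arm on the right of the colorimeter, just outside an aluminium quadrant. With the lid at the mark this point and lid_pointer coincide and the two pins are in line.
- jar: Bystander: squat amber jar with a closed lid, 72 mm in diameter, 75 mm tall; origin at the centre of its underside. Leave alone.
- beaker: Bystander: open glass beaker, 66 mm in diameter, 85 mm tall; origin at the centre of its underside. Leave alone.
- slidebox: Bystander: blue box of slides, 85 x 160 x 34 mm; origin at the centre of its underside. Leave alone.
- marker: Bystander: marker pen lying down, 140 mm long, 12 mm thick; origin under its middle, x along the pen. Leave alone.
- dropper: Bystander: small dropper bottle, 32 mm in diameter, 65 mm tall; origin at the centre of its underside. Leave alone.
Things that resemble listed ones, but are neither listed nor needed, are in the scene too. Of the things like the part that bears cap_center, leave any that is black; of the rest the smaller one is meant. What is shaped like the bottle but red is not meant.

How it is judged:
By the outcome, as a careful person would: the job done as asked, in the order asked, and still so for the second after the job is handed in, while the arm keeps its last pose, push and grip.
It also fails if it takes over 56 s, if anything falls off the work surface, if the arm or the gripper's body presses on something with over 40 N, if the wrist force passes 120 N, or if a joint passes its speed limit or range.

ROBOT

A 7-joint arm with a two-finger parallel gripper is mounted at the origin on the work surface. World frame = base frame: x ahead of the robot, y to its left, z up, the work surface at z = 0. Lengths are in m, angles in rad, forces in N, time in s.
With the tool pointing down it reaches from about 0.4 to 0.875 m from the base axis. Payload 6.5 kg.
Tool frame: the origin (TCP) lies on the centre line of the jaws, within the pads' length; the fingertips stand 25 mm ahead of it and the grasp point (between the pads) lies 6 mm ahead of it; z points along the fingers, x is the direction in which the jaws open and shut, and the axes are right-handed (so a half turn about z gives the same grasp; the last joint's range is limited). The gripper opens to 85 mm and grips with 20 to 120 N. Pads are 22 mm wide; open, the fingers measure 114 mm over their backs; the gripper's body (76 mm by 85 mm) begins 54 mm behind the grasp point. The pads swing forward as they close: fully open they stand 13 mm farther back than shut.
Start: joints at [-1.348, 0.536, -0.004, 1.538, 0.003, 1.067, -0.071], TCP at [0.185, 0.623, 0.256] pointing down, gripper open.
Joint ranges: [-2.7, 2.7], [-0.37, 2.16], [-1.27, 1.26], [0.24, 2.4], [-1.31, 4.45], [0.19, 1.91], [-2.76, 2.76]. Speed limits (rad/s): [2.39, 2.39, 3.14, 3.14, 3.14, 3.14, 3.14].

INTERFACE

Orientations are given as a 3x3 rotation matrix whose columns are the frame's x, y, z axes.
In Python, from station import arm gives the robot as it stands.
- The arm moves only by the shell command python3 -m pendant 'ROWS' [OPENING]. ROWS is JSON, one flat list of numbers, 6 for each row, row after row: the shift along the tool's x, y, z in m, then the turn, a rotation vector about the tool's x, y, z in degrees. A call has 1 to 5 rows; each row shifts and turns the commanded pose from where the row before left it, along the tool's axes as they then stand; what a row does not reach is not made up. A row lasts 1/10 s, in which the tool goes at most 50 mm and 8.59 degrees, less where a joint would pass 70% of its speed; a pose out of reach is approached as far as the arm can. A call with a gripper value outside its range is refused whole. OPENING is the gripper's target within -1 to 1 (shut at 1, half-way at 0, fully open at -1), set as the call begins (- or left out, the last holds). The fingers move at their own pace and stop on an object; the grip force is fixed at half the most. Time passes only in rows, so rows that do not move let the fingers close. It gives the time, the measured TCP pose, the force and the opening at its end, in the units of the state.
- arm.read_state(): the state, without advancing time (a new reading comes with each control period).
- arm.get_image(name): name is "scene" or "top"; returns a dict with "img" (480x640x3 uint8, blue, green, red), "depth" (480x640 float32, m along the optical axis (not along the pixel's ray), 0 where there is no reading), "vertical_fov" (degrees; the focal length in pixels is half the picture's height over the tangent of half this angle, whatever the lens; pixels are square), "cx", "cy" (the principal point, pixels), "world_from_camera" (4x4, takes a point from camera to world coordinates). Camera axes: x right, y down, z forward; pixel columns grow to the right and rows downward; lengths in m; the calibration is good to about 2 mm. A picture is of the moment at which its call begins.
- arm.finish_job(): hands the job in, once; it reports no verdict.
Trained networks look in a picture, given as the dict that the camera call returned (one of the last four; its "shot" number tells which), for a name from the list of things; names that differ only in an ending like _2 or _b are one class to them, and where a whole thing is asked for, a point or a joint stands for the part that bears it (a point fixed in the world has none). Each returns a list of dicts, best first, with "score" (0 to 1); they miss things now and then, are a little off and sometimes report something else, mostly with a low value. They report only what shows in the picture. A call takes as long as a camera call. They do not tell look-alikes from the thing itself.
- arm.look_for(label, picture): "centre" ([x, y, z] in m, in the coordinates of the camera as it stood for that picture, good to about 4 mm: the middle of the surface that is visible of it).
- arm.pinpoint(label, picture): "centre" ([x, y, z] in m, in the coordinates of the camera as it stood for that picture, good to about 4 mm: a listed point, or the origin of a listed thing).
The state is a dict: "time": time; "joint_positions": joint angles; "joint_vel": joint speeds; "tau": joint torques, N m; "position": TCP position; "tool_rot": TCP orientation; "force": force on the tool from outside, world axes, zero at the start; "ft_torque": the same for the moment, N m; "width": opening from 0.0 (shut) to 1.0 (fully open).
Only numpy, scipy, OpenCV 4.12 (cv2) and the standard library are available. Lean on these libraries where they do the work, as an engineer would, in place of code of your own. Each camera call takes 0.05 s, during which the arm holds its last target. There are 200 camera calls.

## Working session

There is one attempt and no reset: what is moved stays moved. The work goes in short steps, Python scripts to look and compute and a shell command to move; the robot and the scene stay as the last step left them, time stands still between calls to the robot, and variables do not carry over. Pictures are saved under pics/ and viewed, about 8 in all and at most 12, crops included, and the job is handed in when it is done.

```bash
mkdir -p pics; ls
cat > h.py <<'E'
import numpy as np, cv2
from station import arm
def w(im,c):
    return (im["world_from_camera"]@np.r_[c,1])[:3]
def pix(im,p):
    q=np.linalg.inv(im["world_from_camera"])@np.r_[p,1]
    f=240/np.tan(np.radians(im["vertical_fov"])/2)
    return np.round([im["cx"]+f*q[0]/q[2],im["cy"]+f*q[1]/q[2]])
def unproj(im,u,v):
    f=240/np.tan(np.radians(im["vertical_fov"])/2); d=im["depth"][v,u]
    return w(im,[(u-im["cx"])/f*d,(v-im["cy"])/f*d,d])
E
python3 - <<'E'
from h import *
s=arm.read_state(); print(s["time"],s["position"],s["tool_rot"],s["force"],s["width"])
for n in("scene","top"):
    im=arm.get_image(n); cv2.imwrite(f"pics/{n}0.png",im["img"])
    for l in["cap_center","bottle","holder_hole0","lid_hinge","lid_bar","lid_pointer","index_tip","jar","beaker","slidebox","marker","dropper"]:
        for r in arm.pinpoint(l,im):
            if r["score"]>.2:
                p=w(im,r["centre"]); print(n,l,round(r["score"],2),p.round(3),pix(im,p))
E
```

```text
pics
0.0 [0.18497705 0.62250459 0.25540468] [[ 2.84719765e-01  9.58610724e-01 -3.67982308e-04]
 [ 9.58609196e-01 -2.84719971e-01 -1.71660814e-03]
 [-1.75033089e-03  1.36001043e-04 -9.99998459e-01]] [ 0.62900805 -0.11179496  0.67150995] 1.0003764111931421
scene cap_center 0.73 [ 0.625 -0.298  0.104] [218. 327.]
scene cap_center 0.7 [ 0.578 -0.414  0.014] [171. 355.]
scene cap_center 0.68 [0.556 0.476 0.002] [441. 158.]
scene cap_center 0.61 [ 0.654 -0.428  0.024] [181. 385.]
scene bottle 0.72 [ 0.531 -0.503 -0.004] [128. 366.]
scene bottle 0.69 [ 0.622 -0.303 -0.002] [224. 342.]
scene holder_hole0 0.95 [ 0.439 -0.23   0.046] [206. 260.]
scene lid_hinge 0.9 [0.675 0.1   0.093] [374. 243.]
scene lid_bar 0.74 [0.481 0.062 0.122] [311. 191.]
scene lid_pointer 0.69 [ 0.556 -0.033  0.092] [299. 239.]
scene index_tip 0.53 [ 0.578 -0.03   0.161] [304. 230.]
scene jar 0.65 [ 0.453 -0.395  0.004] [153. 310.]
scene beaker 0.55 [ 0.722 -0.13  -0.   ] [310. 329.]
scene marker 0.56 [0.482 0.065 0.122] [312. 191.]
scene marker 0.49 [ 0.552 -0.121 -0.006] [271. 276.]
scene dropper 0.47 [0.553 0.477 0
[... 212 characters left out ...]
3  0.   ] [498. 252.]
top bottle 0.74 [ 0.623 -0.298 -0.002] [421. 220.]
top holder_hole0 0.78 [ 0.436 -0.226  0.041] [400. 286.]
top lid_hinge 0.74 [0.676 0.108 0.087] [273. 196.]
top lid_hinge 0.44 [ 0.452 -0.387  0.002] [457. 280.]
top lid_bar 0.69 [0.485 0.068 0.12 ] [287. 265.]
top lid_bar 0.24 [ 0.577 -0.028  0.157] [325. 226.]
top lid_pointer 0.92 [ 0.561 -0.03   0.098] [325. 237.]
top index_tip 0.44 [ 0.578 -0.027  0.158] [324. 226.]
top jar 0.68 [ 0.451 -0.391  0.002] [458. 280.]
top beaker 0.92 [ 0.725 -0.128  0.003] [359. 184.]
top slidebox 0.88 [ 0.398  0.471 -0.003] [142. 305.]
top marker 0.59 [ 0.545 -0.115 -0.004] [356. 248.]
top dropper 0.62 [ 0.556  0.474 -0.003] [143. 248.]
```

View pics/scene0.png

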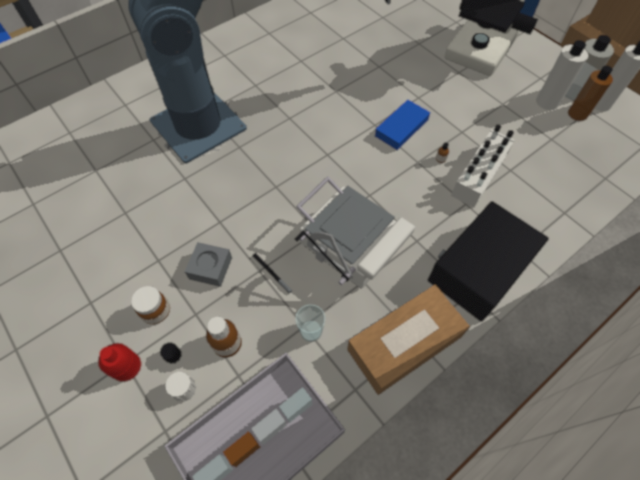

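View pics/top0.png

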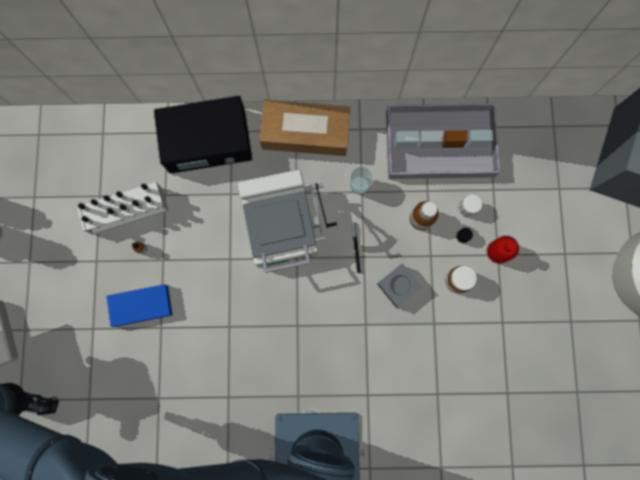

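Both pictures show the arm out of the way. Caps: white on the amber bottle (scene 218,327 / top 428,210), a larger-looking white on the bench (180,383 / 472,204), and black on the bench (171,352). The bottle's white cap fits, and the red bottle (120,362) is not meant. I'll confirm this in an enlarged crop and measure.

Run:
```python
from h import *
for n,(u0,v0,u1,v1) in(("scene",(90,270,250,410)),("top",(380,180,530,310))):
    im=arm.get_image(n)
    if n=="top":
        pass
    c=cv2.resize(im["img"][v0:v1,u0:u1],None,fx=3.5,fy=3.5,interpolation=cv2.INTER_CUBIC)
    if n=="scene": cv2.imwrite("pics/crop1.png",c)
    # point cloud
    f=240/np.tan(np.radians(im["vertical_fov"])/2)
    v,u=np.mgrid[0:480,0:640]; d=im["depth"]
    P=np.stack([(u-im["cx"])/f*d,(v-im["cy"])/f*d,d],-1)@im["world_from_camera"][:3,:3].T+im["world_from_camera"][:3,3]
    np.save(f"{n}_P.npy",P); P=P[d>0]
    def reg(name,cx,cy,r,z0,z1):
        m=(np.hypot(P[:,0]-cx,P[:,1]-cy)<r)&(P[:,2]>z0)&(P[:,2]<z1); q=P[m]
        if len(q)>2: print(n,name,len(q),"min",q.min(0).round(3),"max",q.max(0).round(3),"mean",q.mean(0).round(4),"circ",np.round(cv2.minEnclosingCircle(q[:,:2].astype(np.float32)*1)[1],4))
    reg("captop",.625,-.3,.04,.117,.14)
    reg("benchcap",.654,-.428,.04,.02,.1)
    reg("black",.575,-.41,.035,.02,.1)
    reg("holder",.437,-.228,.07,.038,.06)
    reg("pocket",.437,-.228,.025,.02,.04)
    m=(np.hypot(P[:,0]-.437,P[:,1]+.228)<.075)&(P[:,2]>.04)&(P[:,2]<.06); print(cv2.minAreaRect((P[m][:,:2]*1000).astype(np.float32)))
    reg("bar",.483,.065,.05,.11,.14)
```

```text
scene captop 279 min [ 0.609 -0.319  0.117] max [ 0.647 -0.282  0.13 ] mean [ 0.6292 -0.3006  0.1244] circ 0.0198
scene benchcap 626 min [ 0.631 -0.457  0.02 ] max [ 0.684 -0.403  0.059] mean [ 0.6606 -0.4286  0.0501] circ 0.0276
scene black 290 min [ 0.556 -0.43   0.02 ] max [ 0.596 -0.392  0.045] mean [ 0.5783 -0.4109  0.0376] circ 0.0204
scene holder 839 min [ 0.38  -0.286  0.038] max [ 0.498 -0.169  0.05 ] mean [ 0.4422 -0.229   0.0442] circ 0.0597
scene pocket 286 min [ 0.412 -0.252  0.027] max [ 0.461 -0.204  0.04 ] mean [ 0.4361 -0.2278  0.0348] circ 0.0249
((440.03955078125, -227.9293975830078), (85.69408416748047, 86.65579223632812), 37.2929573059082)
scene bar 151 min [0.474 0.017 0.116] max [0.5   0.114 0.128] mean [0.4873 0.064  0.1229] circ 0.0493
top captop 173 min [ 0.607 -0.318  0.117] max [ 0.643 -0.279  0.134] mean [ 0.6257 -0.2976  0.124 ] circ 0.0202
top benchcap 360 min [ 0.627 -0.457  0.02 ] max [ 0.68  -0.4    0.064] mean [ 0.6519 -0.4249  0.05  ] circ 0.0284
top black 182 min [ 0.554 -0.429  0.02 ] max [ 0.593 -0.389  0.049] mean [ 0.5731 -0.4079  0.0379] circ 0.0203
top holder 739 min [ 0.382 -0.283  0.038] max [ 0.496 -0.168  0.053] mean [ 0.4388 -0.2264  0.0443] circ 0.058
top pocket 258 min [ 0.414 -0.253  0.024] max [ 0.46  -0.203  0.04 ] mean [ 0.4376 -0.2281  0.0341] circ 0.025
((439.1280822753906, -226.20082092285156), (83.80224609375, 85.17842102050781), 37.559410095214844)
top bar 157 min [0.47  0.018 0.115] max [0.498 0.114 0.132] mean [0.4845 0.0657 0.1231] circ 0.0497
```

View pics/crop1.png

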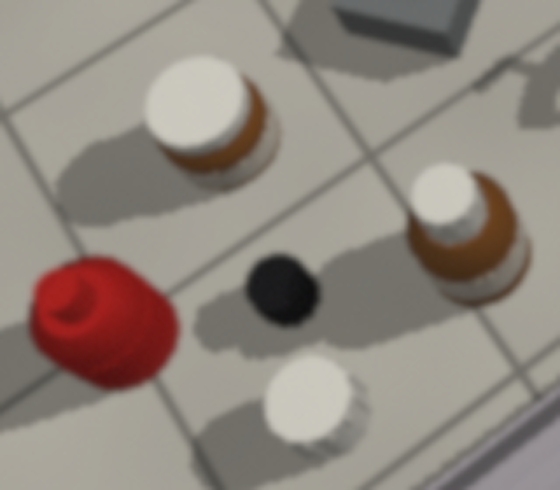

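Confirmed: the bottle cap is 39 mm across, the white bench cap about 55 mm, and the black one is excluded, so the bottle's cap is the target at about (0.626, -0.299). I'm moving above it with the orientation unchanged.

```bash
python3 -m pendant '[-0.036,0.0326,0,0,0,0,-0.036,0.0326,0,0,0,0,-0.036,0.0326,0,0,0,0,-0.036,0.0326,0,0,0,0,-0.036,0.0326,0,0,0,0]' -1
python3 -m pendant '[-0.036,0.0326,0,0,0,0,-0.036,0.0326,0,0,0,0,-0.036,0.0326,0,0,0,0,-0.036,0.0326,0,0,0,0,-0.036,0.0326,0,0,0,0]'
python3 -m pendant '[-0.036,0.0326,0,0,0,0,-0.036,0.0326,0,0,0,0,-0.036,0.0326,0,0,0,0,-0.036,0.0326,0,0,0,0,-0.036,0.0326,0,0,0,0]'
python3 -m pendant '[-0.036,0.0326,0,0,0,0,-0.036,0.0326,0,0,0,0,-0.036,0.0326,0,0,0,0,-0.036,0.0326,0,0,0,0,-0.036,0.0326,0,0,0,0]'
python3 -m pendant '[-0.03,0.03,0.02,0,0,0,0,0,0.02,0,0,0,0,0,0,0,0,0]'
python3 - <<'E'
from h import *
s=arm.read_state(); p=s["position"]; R=s["tool_rot"]
print(s["time"],p,s["joint_positions"],R.round(4).tolist(),"delta tool to cap:",R.T@(np.array([.626,-.299,.126])-p))
E
```

```text
time: 1.9
position: [0.2908, 0.4023, 0.2565]
tool_rot: [[0.285, 0.959, 0.0], [0.959, -0.285, 0.0], [0.001, 0.0, -1.0]]
force: [0.8, 0.7, -0.3]
width: 1.002
time: 2.4
position: [0.3957, 0.1834, 0.2567]
tool_rot: [[0.285, 0.959, 0.001], [0.959, -0.285, 0.001], [0.001, 0.001, -1.0]]
force: [1.0, 0.1, 0.4]
width: 0.999
time: 2.9
position: [0.5008, -0.0356, 0.2567]
tool_rot: [[0.284, 0.959, 0.001], [0.959, -0.284, 0.0], [0.001, 0.001, -1.0]]
force: [0.3, 0.8, 0.5]
width: 1.001
time: 3.4
position: [0.6058, -0.2545, 0.2563]
tool_rot: [[0.284, 0.959, 0.0], [0.959, -0.284, 0.0], [0.0, 0.0, -1.0]]
force: [0.6, 0.2, 0.6]
width: 1.0
time: 3.7
position: [0.6235, -0.2903, 0.2128]
tool_rot: [[0.286, 0.958, -0.005], [0.958, -0.286, 0.002], [0.0, -0.006, -1.0]]
force: [0.9, 0.4, -0.6]
width: 1.001
3.7 [ 0.62351537 -0.29033321  0.21280176] [ 0.12536145  0.6744858   0.38565274  1.47580682 -0.27349934  1.05061829
  1.8526913 ] [[0.2864, 0.9581, -0.0055], [0.9581, -0.2864, 0.0019], [0.0003, -0.0058, -1.0]] delta tool to cap: [-0.00761628  0.00536755  0.08676989]
```

```bash
python3 -m pendant '[-0.007,0.005,0.02,0,0,0,0,0,0.03,0,0,0,0,0,0,0,0,0,0,0,0,0,0,0]'
python3 - <<'E'
from h import *
s=arm.read_state(); p=s["position"]; R=s["tool_rot"]
print(s["time"],p,"delta tool to cap:",R.T@(np.array([.626,-.299,.126])-p))
im=arm.get_image("scene"); cv2.imwrite("pics/a.png",cv2.resize(im["img"][230:400,120:320],None,fx=3,fy=3))
for r in arm.pinpoint("cap_center",im): print(r["score"],w(im,r["centre"]))
E
```

```text
time: 4.1
position: [0.6285, -0.2971, 0.1674]
tool_rot: [[0.284, 0.959, 0.0], [0.959, -0.284, 0.001], [0.001, -0.0, -1.0]]
force: [0.8, 0.4, 0.7]
width: 1.004
4.1 [ 0.62846258 -0.29711169  0.16735364] delta tool to cap: [-0.00253739 -0.00182506  0.04135196]
0.88 [ 0.65566665 -0.43016231  0.0218568 ]
0.83 [ 0.62790107 -0.29498172  0.10486155]
0.72 [ 0.57345639 -0.41361675  0.01482774]
```

View pics/a.png

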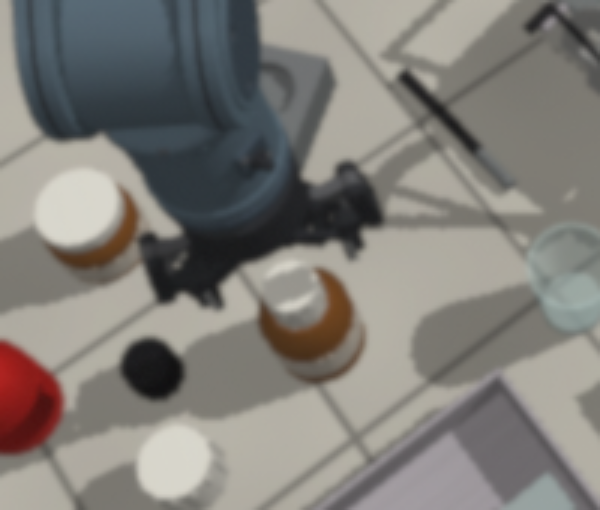

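The gripper stands centred over the capped amber bottle (crop 295,290), with its fingers clear of the neighbours. Next: descend, grip, lift 5 cm.

```bash
python3 -m pendant '[-0.001,-0.001,0.02,0,0,0,-0.001,-0.001,0.02,0,0,0,0,0,0.001,0,0,0,0,0,0,0,0,0]'
python3 -m pendant '[0,0,0,0,0,0,0,0,0,0,0,0,0,0,0,0,0,0,0,0,0,0,0,0,0,0,0,0,0,0]' 1
python3 -m pendant '[0,0,0,0,0,0,0,0,0,0,0,0,0,0,0,0,0,0,0,0,0,0,0,0,0,0,0,0,0,0]'
```

```text
time: 4.6
position: [0.6262, -0.2996, 0.1267]
tool_rot: [[0.285, 0.959, 0.001], [0.959, -0.285, -0.0], [-0.0, 0.001, -1.0]]
force: [0.3, 0.4, -0.2]
width: 1.001
time: 5.1
position: [0.6262, -0.3, 0.1263]
tool_rot: [[0.285, 0.959, 0.002], [0.959, -0.285, -0.001], [-0.0, 0.002, -1.0]]
force: [0.4, 0.0, 5.2]
width: 0.418
time: 5.6
position: [0.6263, -0.2999, 0.1263]
tool_rot: [[0.285, 0.959, 0.002], [0.959, -0.285, -0.001], [-0.0, 0.002, -1.0]]
force: [-0.8, 0.6, 5.1]
width: 0.416
```

```bash
python3 -m pendant '[0,0,-0.01,0,0,0,0,0,-0.015,0,0,0,0,0,-0.02,0,0,0,0,0,-0.02,0,0,0,0,0,-0.02,0,0,0]'
python3 - <<'E'
from h import *
im=arm.get_image("scene"); cv2.imwrite("pics/b.png",cv2.resize(im["img"][230:400,120:320],None,fx=3,fy=3))
for r in arm.pinpoint("cap_center",im): print(r["score"],w(im,r["centre"]))
for r in arm.pinpoint("bottle",im): print(r["score"],w(im,r["centre"]))
s=arm.read_state(); p=s["position"]; R=s["tool_rot"]
print(s["width"],p,"delta tool to holder:",R.T@(np.array([.4385,-.227,.126+.02-.05])-p))
E
```

```text
time: 6.1
position: [0.6256, -0.2997, 0.2122]
tool_rot: [[0.285, 0.959, 0.001], [0.959, -0.285, -0.0], [-0.0, 0.001, -1.0]]
force: [-1.0, 0.4, 0.2]
width: 0.416
0.82 [ 0.57711128 -0.41215977  0.01621302]
0.8 [ 0.62662012 -0.29668369  0.19047722]
0.71 [ 0.6571847  -0.42830452  0.02170153]
0.97 [ 0.53320424 -0.5068108  -0.00430269]
0.56 [ 0.62432819 -0.30443264 -0.00077194]
0.4132926991211129 [ 0.62647515 -0.3001409   0.21257587] delta tool to holder: [ 0.01660814 -0.20143834  0.11584881]
```

View pics/b.png

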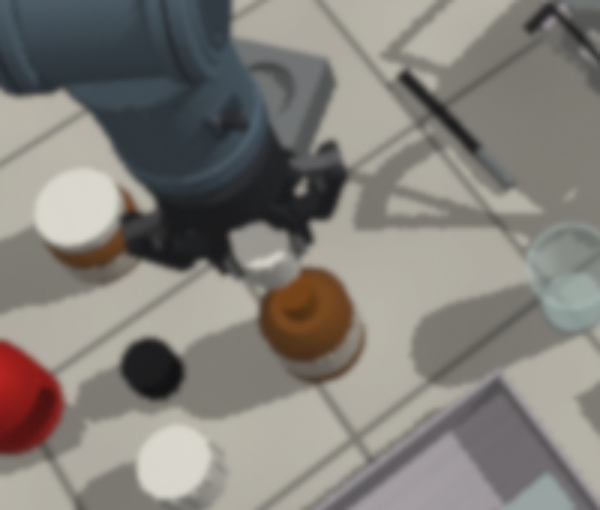

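The cap is up in the jaws (crop 265,250) and the bottle still stands with its neck bare (300,310). Next: carry it over the holder.

```bash
python3 -m pendant '[0.003,-0.03,0,0,0,0,0.003,-0.04,0,0,0,0,0.003,-0.045,0,0,0,0,0.003,-0.045,0,0,0,0,0.003,-0.03,0.01,0,0,0]'
python3 -m pendant '[0.0016,-0.0114,0.04,0,0,0,0,0,0.03,0,0,0,0,0,0.01,0,0,0,0,0,0,0,0,0,0,0,0,0,0,0]'
python3 - <<'E'
from h import *
s=arm.read_state(); p=s["position"]; R=s["tool_rot"]
print(s["width"],p,"delta tool to holder:",R.T@(np.array([.4385,-.227,.0775])-p))
for n in("scene","top"):
    im=arm.get_image(n)
    if n=="scene": cv2.imwrite("pics/c.png",cv2.resize(im["img"][190:330,130:310],None,fx=3.5,fy=3.5))
    for l in("cap_center","holder_hole0"):
        for r in arm.pinpoint(l,im): print(n,l,r["score"],w(im,r["centre"]).round(4))
E
```

```text
time: 6.75
position: [0.4447, -0.2302, 0.2002]
tool_rot: [[0.285, 0.958, -0.001], [0.958, -0.285, 0.001], [0.001, -0.001, -1.0]]
force: [0.1, -0.7, -0.4]
width: 0.421
time: 7.25
position: [0.438, -0.2269, 0.121]
tool_rot: [[0.285, 0.959, 0.001], [0.959, -0.285, -0.001], [-0.0, 0.001, -1.0]]
force: [0.9, 0.9, -0.2]
width: 0.42
0.41976417066389904 [ 0.43800974 -0.22685129  0.12101004] delta tool to holder: [1.24294546e-05 4.68514178e-04 4.35105287e-02]
scene cap_center 0.77 [ 0.6573 -0.4307  0.0239]
scene cap_center 0.71 [ 0.5499 -0.1194 -0.0019]
scene cap_center 0.7 [ 0.4377 -0.2235  0.0961]
scene cap_center 0.56 [ 0.5773 -0.4104  0.0202]
scene holder_hole0 0.59 [ 0.4415 -0.23    0.047 ]
top cap_center 0.78 [ 0.5715 -0.4082  0.0209]
top cap_center 0.73 [ 0.6595 -0.4292  0.0269]
top holder_hole0 0.43 [ 0.4389 -0.225   0.0432]
```

View pics/c.png

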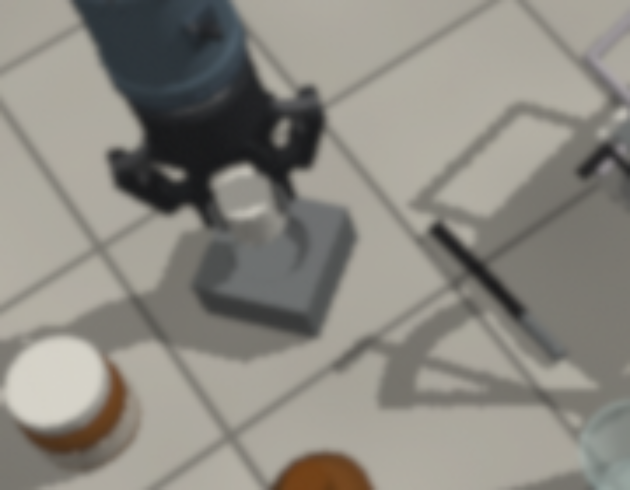

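The cap hangs over the pocket (crop 245,200; pocket at 265,250). Next: lower it in.

```bash
python3 -m pendant '[0,0,0.02,0,0,0,0,0,0.015,0,0,0,0,0,0.006,0,0,0,0,0,0.002,0,0,0,0,0,0,0,0,0]'
python3 -m pendant '[0,0,0.001,0,0,0,0,0,0.001,0,0,0,0,0,0,0,0,0]'
```

```text
time: 8.05
position: [0.4375, -0.2264, 0.0776]
tool_rot: [[0.285, 0.959, 0.0], [0.959, -0.285, -0.0], [-0.0, 0.0, -1.0]]
force: [0.9, 0.4, 0.4]
width: 0.413
time: 8.35
position: [0.4377, -0.2265, 0.0762]
tool_rot: [[0.285, 0.959, 0.001], [0.959, -0.285, -0.0], [0.0, 0.001, -1.0]]
force: [-1.2, 0.7, 7.6]
width: 0.415
```

Contact with the pocket floor (7.6 N). Next: open, retreat straight up, check.

```bash
python3 -m pendant '[0,0,0,0,0,0,0,0,0,0,0,0,0,0,0,0,0,0,0,0,0,0,0,0,0,0,0,0,0,0]' -1
python3 -m pendant '[0,0,-0.02,0,0,0,0,0,-0.03,0,0,0,0,0,-0.045,0,0,0,0,0,-0.045,0,0,0,0,0,-0.04,0,0,0]'
python3 -m pendant '[0.04,0.014,0,0,0,8,0.04,0.014,0,0,0,8,0,0,0,0,0,0]' 0
python3 - <<'E'
from h import *
s=arm.read_state(); p=s["position"]; print(s["time"],p,s["width"],s["tool_rot"].round(3).tolist())
for n in("scene","top"):
    im=arm.get_image(n)
    if n=="scene": cv2.imwrite("pics/d.png",cv2.resize(im["img"][170:350,140:380],None,fx=3,fy=3))
    for l in("cap_center","lid_bar","lid_hinge","lid_pointer","index_tip","bottle"):
        for r in arm.pinpoint(l,im):
          if r["score"]>.3: print(n,l,r["score"],w(im,r["centre"]).round(4))
    P=np.load(f"{n}_P.npy").reshape(-1,3)
    q=P[(abs(P[:,0]-.483)<.05)&(abs(P[:,1]-.065)<.05)&(P[:,2]>.113)&(P[:,2]<.14)]
    L=cv2.fitLine(q[:,:2].astype(np.float32),cv2.DIST_HUBER,0,.001,.001).ravel(); print("bar line",np.degrees(np.arctan2(L[1],L[0])),L[2:],np.median(q[:,2]),np.percentile(q[:,2],95))
E
```

```text
time: 8.85
position: [0.4373, -0.2263, 0.0753]
tool_rot: [[0.285, 0.959, -0.0], [0.959, -0.285, 0.0], [-0.0, -0.0, -1.0]]
force: [-0.7, 0.3, 0.2]
width: 1.005
time: 9.35
position: [0.4371, -0.2264, 0.2574]
tool_rot: [[0.285, 0.958, 0.001], [0.958, -0.285, -0.0], [-0.0, 0.001, -1.0]]
force: [0.7, -0.5, -0.5]
width: 0.997
time: 9.65
position: [0.4953, -0.1557, 0.2555]
tool_rot: [[0.534, 0.845, 0.003], [0.845, -0.534, 0.002], [0.003, 0.001, -1.0]]
force: [-0.3, 0.6, 0.4]
width: 0.515
9.65 [ 0.49534172 -0.15568622  0.25547583] 0.5150100716962452 [[0.534, 0.845, 0.003], [0.845, -0.534, 0.002], [0.003, 0.001, -1.0]]
scene cap_center 0.92 [ 0.6539 -0.4315  0.0259]
scene cap_center 0.92 [ 0.58   -0.4121  0.0186]
scene cap_center 0.62 [ 0.4389 -0.2224  0.0536]
scene cap_center 0.33 [0.3963 0.4714 0.0038]
scene lid_bar 0.8 [0.4846 0.0619 0.1215]
scene lid_hinge 0.92 [0.6766 0.1011 0.0909]
scene lid_pointer 0.91 [ 0.5586 -0.0312  0.0925]
scene index_tip 0.53 [ 0.5788 -0.0315  0.159 ]
scene bottle 0.87 [ 0.5323 -0.5043 -0.0032]
scene bottle 0.65 [ 0.4378 -0.2306  0.0448]
scene bottle 0.62 [ 0.6234 -0.3042 -0.0029]
bar line -79.326904 [0.48840737 0.06016114] 0.12291961164468157 0.12610842174023096
top cap_center 0.64 [ 0.6574 -0.4296  0.0263]
top cap_center 0.46 [ 0.5715 -0.4082  0.0193]
top lid_bar 0.84 [0.4867 0.0724 0.1179]
top lid_hinge 0.83 [0.6773 0.1042 0.0869]
top lid_pointer 0.8 [ 0.5629 -0.0307  0.0955]
top index_tip 0.56 [ 0.5767 -0.0253  0.1563]
top bottle 0.91 [ 0.5288 -0.5042 -0.0011]
top bottle 0.69 [ 0.3954  0.4704 -0.004 ]
top bottle 0.66 [ 0.6227 -0.294  -0.0021]
bar line -77.61524 [0.48661017 0.05964826] 0.1226555364176356 0.12918386262920506
```

View pics/d.png

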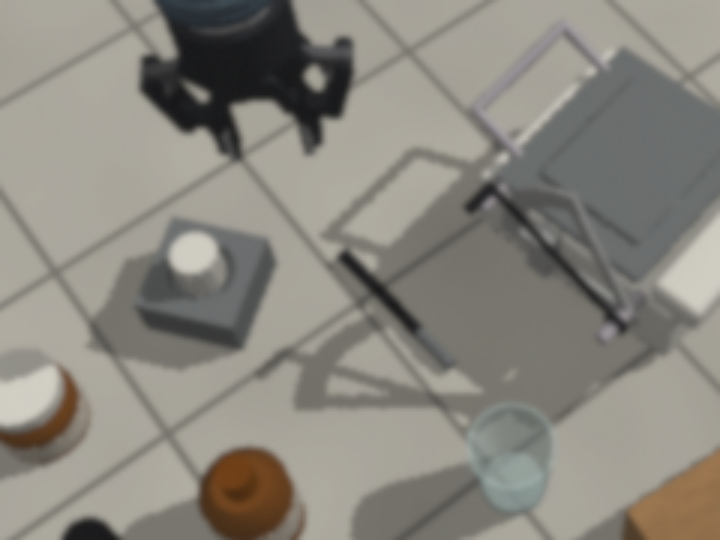

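The cap sits upright in the pocket (crop 195,260), the bottle stands in place with a bare neck (245,490), and the lid bar shows at (520,65). The lid's x axis is at about 11.3° and the bar at about (0.486, 0.064, 0.120). Next: go above the bar and align.

```bash
python3 -m pendant '[0.036,-0.025,0,0,0,0,0.036,-0.025,0,0,0,0,0.036,-0.025,0,0,0,0,0.036,-0.025,0,0,0,0,0.036,-0.025,0,0,0,0]' 0
python3 -m pendant '[0,0,0,0,0,8,0,0,0,0,0,8,0,0,0,0,0,8,0,0,0,0,0,8,0,0,0,0,0,8]'
python3 -m pendant '[0,0,0,0,0,6.4,0,0,0,0,0,0]'
python3 - <<'E'
from h import *
s=arm.read_state(); p=s["position"]; R=s["tool_rot"]
print(s["time"],p,s["width"],np.degrees(np.arctan2(R[1,0],R[0,0])),R.T@(np.array([.486,.064,.125])-p),s["joint_positions"])
E
```

```text
time: 10.85
position: [0.4827, 0.0593, 0.2555]
tool_rot: [[0.538, 0.843, 0.001], [0.843, -0.538, 0.0], [0.0, 0.0, -1.0]]
force: [0.7, -0.5, 0.3]
width: 0.504
time: 11.35
position: [0.4829, 0.0577, 0.2553]
tool_rot: [[0.956, 0.295, 0.0], [0.295, -0.956, 0.0], [0.0, -0.0, -1.0]]
force: [-0.3, 1.0, 1.0]
width: 0.502
time: 11.55
position: [0.4829, 0.0577, 0.2553]
tool_rot: [[0.982, 0.191, 0.0], [0.191, -0.982, -0.0], [0.0, 0.0, -1.0]]
force: [-0.5, 0.5, 0.6]
width: 0.503
11.55 [0.48291539 0.05768342 0.25529556] 0.5032340479182481 11.011592925251922 [ 0.00423104 -0.00563256  0.13029474] [-0.654724    0.27991999  0.52943335  1.9860858  -0.17611266  0.91980239
  0.1571808 ]
```

```bash
python3 -m pendant '[0.002,-0.003,0.02,0,0,0,0.002,-0.003,0.03,0,0,0,0,0,0.03,0,0,0,0,0,0.025,0,0,0,0,0,0.015,0,0,0]'
python3 -m pendant '[0,0,0.01,0,0,0,0,0,0,0,0,0]'
python3 -m pendant '[0,0,0,0,0,0,0,0,0,0,0,0,0,0,0,0,0,0]' 0.6
python3 - <<'E'
from h import *
s=arm.read_state(); print(s["position"],s["force"],s["width"])
im=arm.get_image("scene"); cv2.imwrite("pics/e.png",cv2.resize(im["img"][140:300,240:420],None,fx=3.6,fy=3.6))
E
```

```text
time: 12.05
position: [0.4847, 0.0642, 0.1335]
tool_rot: [[0.981, 0.195, -0.002], [0.195, -0.981, -0.001], [-0.002, 0.0, -1.0]]
force: [0.4, -0.2, -0.9]
width: 0.5
time: 12.25
position: [0.4851, 0.0641, 0.1244]
tool_rot: [[0.981, 0.193, -0.002], [0.193, -0.981, -0.0], [-0.002, 0.0, -1.0]]
force: [-0.4, -0.4, 0.5]
width: 0.5
time: 12.55
position: [0.4863, 0.0644, 0.1261]
tool_rot: [[0.981, 0.192, 0.002], [0.192, -0.981, 0.001], [0.002, -0.0, -1.0]]
force: [-0.4, -0.1, 0.7]
width: 0.195
[0.48625642 0.06442619 0.12607681] [-0.40971689 -0.1323532   0.71053577] 0.19488642343275325
```

View pics/e.png

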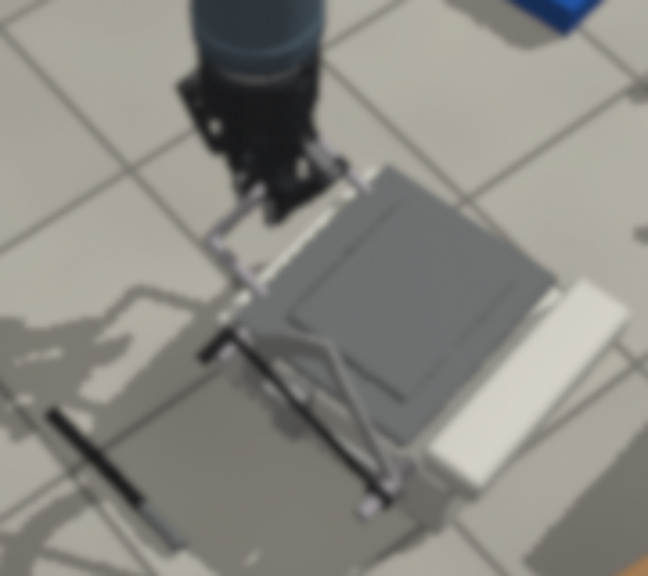

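Jaws straddle the bar (crop 270,200) with no contact force; the index arm and pin are at (220,340). Next: close on the bar and start raising along the arc.

```bash
python3 -m pendant '[0,0,0,0,0,0,0,0,0,0,0,0,0,0,0,0,0,0,0,0,0,0,0,0]' 1
python3 -m pendant '[0.001,0,-0.005,0,0,0,0.001,0,-0.005,0,0,0,0.001,0,-0.005,0,0,0,0.001,0,-0.0043,0,0,0,0,0,0,0,0,0]'
python3 -m pendant '[0.0019,0,-0.0065,0,0,0,0.0019,0,-0.0063,0,0,0,0.0020,0,-0.006,0,0,0,0,0,0,0,0,0]'
```

```text
time: 13.0
position: [0.4842, 0.064, 0.1255]
tool_rot: [[0.981, 0.192, -0.003], [0.192, -0.981, 0.0], [-0.003, -0.001, -1.0]]
force: [-4.7, 0.3, 7.5]
width: 0.088
time: 13.5
position: [0.4878, 0.0648, 0.1445]
tool_rot: [[0.981, 0.192, -0.004], [0.192, -0.981, -0.0], [-0.004, -0.0, -1.0]]
force: [-5.5, -1.9, -4.9]
width: 0.092
time: 13.9
position: [0.4935, 0.0659, 0.1636]
tool_rot: [[0.981, 0.192, -0.004], [0.192, -0.981, -0.0], [-0.004, -0.001, -1.0]]
force: [-7.3, -2.0, -5.4]
width: 0.092
```

```bash
python3 -m pendant '[0.0026,0,-0.006,0,0,0,0.0026,0,-0.0061,0,0,0,0.0026,0,-0.006,0,0,0,0,0,0,0,0,0]'
python3 -m pendant '[0.003,0,-0.0058,0,0,0,0.0032,0,-0.0058,0,0,0,0.0033,0,-0.0057,0,0,0,0,0,0,0,0,0,0,0,0,0,0,0]'
cat > m.py <<'E'
from h import *
import sys
s=arm.read_state(); p=s["position"]; R=s["tool_rot"]; print("t",s["time"],"p",p.round(4),"F",s["force"].round(1),s["width"])
g=p+R[:,2]*.006
H=np.array([.677,.1025,.09]); u=np.array([.981,.195,0])
def ang(q): 
    d=q-H; return np.arctan2(d[2],-d@u)
th=ang(g)-np.arctan2(.03,.195); print("theta by TCP",th, "radius",np.hypot((g-H)[2],(g-H)@u))
for n in("scene","top"):
    im=arm.get_image(n)
    if n=="scene" and len(sys.argv)>1: cv2.imwrite(sys.argv[1],cv2.resize(im["img"][150:300,250:410],None,fx=4,fy=4,interpolation=cv2.INTER_CUBIC))
    for l in("lid_pointer","index_tip","lid_bar","lid_hinge"):
        for r in arm.pinpoint(l,im):
            if r["score"]>.25: q=w(im,r["centre"]); print(n,l,round(r["score"],2),q.round(4),"ang",round(ang(q),3),pix(im,q))
E
python3 m.py pics/f.png
```

```text
time: 14.3
position: [0.5006, 0.0673, 0.1816]
tool_rot: [[0.981, 0.192, -0.005], [0.192, -0.981, -0.0], [-0.005, -0.001, -1.0]]
force: [-9.7, -1.2, -3.6]
width: 0.094
time: 14.8
position: [0.5091, 0.069, 0.1984]
tool_rot: [[0.981, 0.192, -0.007], [0.192, -0.981, -0.001], [-0.007, -0.001, -1.0]]
force: [-11.6, -1.4, -1.6]
width: 0.089
t 14.8 p [0.5091 0.069  0.1984] F [-11.6  -1.4  -1.6] 0.08864298998748359
theta by TCP 0.38615059938871554 radius 0.19954830130256576
scene lid_pointer 0.91 [ 0.5709 -0.0337  0.1471] ang 0.412 [301. 232.]
scene lid_pointer 0.36 [0.6782 0.1018 0.0901] ang 3.039 [376. 244.]
scene index_tip 0.79 [ 0.5797 -0.0365  0.1632] ang 0.538 [302. 231.]
scene lid_bar 0.94 [0.5103 0.0661 0.1898] ang 0.529 [319. 181.]
scene lid_hinge 0.94 [0.677  0.1025 0.093 ] ang 1.57 [376. 243.]
top lid_pointer 0.96 [ 0.5719 -0.0306  0.1482] ang 0.424 [326. 229.]
top index_tip 0.52 [ 0.58   -0.0254  0.159 ] ang 0.522 [324. 225.]
top lid_bar 0.64 [ 0.4514 -0.39   -0.0009] ang -0.279 [458. 281.]
top lid_hinge 0.56 [0.6753 0.1086 0.0871] ang -1.395 [272. 196.]
```

View pics/f.png

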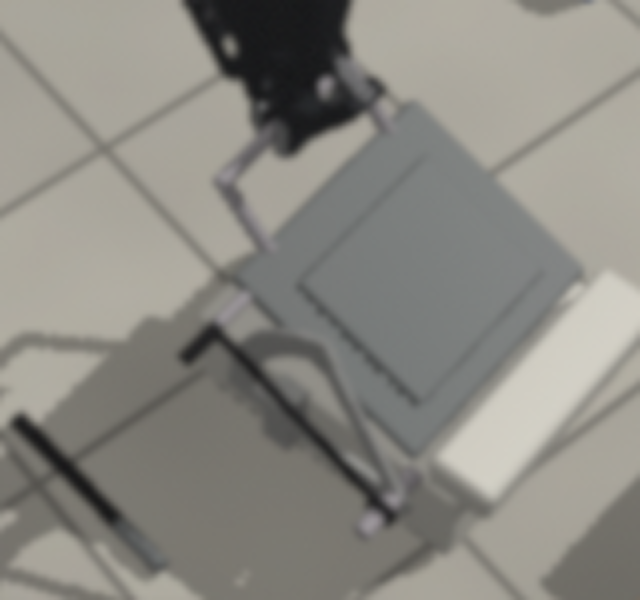

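The pointer (crop 232,307) lies just short of the index pin (215,328 → 183,358). By the measurements about 0.1 rad is left. I'll go 0.07 first, then refine on the picture.

```bash
python3 -m pendant '[0.0022,0,-0.004,0,0,0,0.0022,0,-0.004,0,0,0,0.0021,0,-0.004,0,0,0,0,0,0,0,0,0,0,0,0,0,0,0]'
sed -i 's/img"\]\[150:300,250:410\],None,fx=4,fy=4/img"][205:260,270:350],None,fx=10,fy=10/' m.py
python3 m.py pics/g.png; python3 m.py | grep -E "pointer|index"
```

```text
time: 15.8
position: [0.5165, 0.0704, 0.2107]
tool_rot: [[0.981, 0.192, -0.005], [0.192, -0.981, -0.0], [-0.005, -0.001, -1.0]]
force: [-10.5, -1.2, -3.0]
width: 0.086
t 15.8 p [0.5165 0.0704 0.2107] F [-10.5  -1.2  -3. ] 0.08607966886742369
theta by TCP 0.45864584839523037 radius 0.19990060093988277
scene lid_pointer 0.71 [ 0.572  -0.0285  0.1571] ang 0.481 [303. 229.]
scene index_tip 0.81 [ 0.5817 -0.0328  0.1602] ang 0.529 [304. 232.]
scene lid_bar 0.74 [ 0.6241 -0.3017  0.0008] ang -0.599 [225. 342.]
scene lid_bar 0.65 [0.513  0.0684 0.2028] ang 0.593 [321. 178.]
scene lid_hinge 0.77 [0.6737 0.1045 0.0891] ang -0.313 [375. 242.]
top lid_pointer 0.96 [ 0.5766 -0.0287  0.1561] ang 0.489 [325. 226.]
top index_tip 0.57 [ 0.5786 -0.0259  0.1548] ang 0.49 [324. 226.]
top index_tip 0.49 [ 0.4381 -0.2289  0.0546] ang -0.118 [402. 284.]
top lid_hinge 0.89 [0.6742 0.1087 0.0882] ang -0.868 [272. 196.]
scene lid_pointer 0.58 [ 0.5739 -0.0307  0.1571] ang 0.486 [303. 230.]
scene lid_pointer 0.38 [ 0.4388 -0.2232  0.0556] ang -0.115 [207. 256.]
scene index_tip 0.59 [ 0.5816 -0.0303  0.1568] ang 0.51 [305. 232.]
scene index_tip 0.39 [0.555  0.4771 0.0009] ang -1.088 [441. 158.]
top lid_pointer 0.75 [ 0.5738 -0.0288  0.157 ] ang 0.486 [325. 228.]
top index_tip 0.58 [ 0.5795 -0.0246  0.1576] ang 0.511 [323. 225.]
```

View pics/g.png

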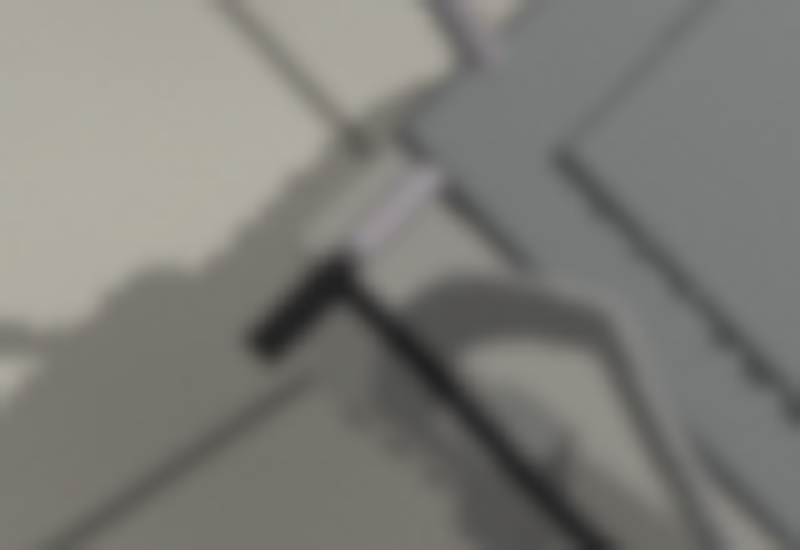

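The pointer (crop 430,180→360,245) now nearly meets the index pin (335,268→262,350). Networks say about 0.03 rad is left. I'll measure the line offset sub-pixel in both cameras.

```bash
cat > l.py <<'E'
from h import *
from scipy.ndimage import map_coordinates
H=np.array([.677,.1025,.09]); u=np.array([.981,.195,0]); y=np.array([-.195,.981,0]); z=np.array([0,0,1.])
def px(im,p):
    q=np.linalg.inv(im["world_from_camera"])@np.r_[p,1]; f=240/np.tan(np.radians(im["vertical_fov"])/2)
    return np.array([im["cx"]+f*q[0]/q[2],im["cy"]+f*q[1]/q[2]])
def pt(a,s): return H+.14*(-u*np.cos(a)+z*np.sin(a))+y*s
for n in("scene","top"):
    g=[]
    for k in range(4): im=arm.get_image(n); g.append(im["img"].astype(float))
    g=np.mean(g,0).mean(2); a=.5
    A=px(im,pt(a,-.112)); B=px(im,pt(a,-.14)); d=(B-A)/np.linalg.norm(B-A); m=np.array([-d[1],d[0]])
    print(n,"len28mm px",np.linalg.norm(B-A),"perp px per rad",(px(im,pt(a+.05,-.112))-px(im,pt(a-.05,-.112)))@m/.1, "along",(px(im,pt(a+.05,-.112))-px(im,pt(a-.05,-.112)))@d/.1)
    T=np.arange(-6,6.01,.5); print("   t  ",[float(t) for t in T[::1]])
    for s in np.arange(-.146,-.084,.004):
        c=px(im,pt(a,s)); q=c+T[:,None]*m
        v=map_coordinates(g,[q[:,1],q[:,0]],order=3); print("%.3f"%s," ".join("%3d"%x for x in v))
E
python3 l.py
```

```text
scene len28mm px 11.83872404617316 perp px per rad -6.6976531161168085 along -22.759460469768282
   t   [-6.0, -5.5, -5.0, -4.5, -4.0, -3.5, -3.0, -2.5, -2.0, -1.5, -1.0, -0.5, 0.0, 0.5, 1.0, 1.5, 2.0, 2.5, 3.0, 3.5, 4.0, 4.5, 5.0, 5.5, 6.0]
-0.146 103  97  92  90  93  98 104 108 110 111 112 111 111 112 112 112 113 114 114 114 114 114 115 115 115
-0.142 100  94  91  92  96 101 103 101  97  91  87  85  84  85  87  91  96 103 108 112 114 114 115 115 115
-0.138  97  94  93  96 100 101  99  90  77  62  50  43  40  42  50  62  77  91 103 110 113 114 115 115 116
-0.134 101 100 101 102 103 102  97  87  73  57  45  38  36  39  47  60  76  91 102 109 113 115 115 116 116
-0.130 102 102 102 102 102  99  93  83  70  55  44  37  36  39  47  60  76  91 103 110 114 115 115 116 116
-0.126 103 103 103 103 102  99  92  82  69  54  43  37  35  39  47  60  76  91 102 110 114 115 116 116 116
-0.122 100 101 101 100  99  96  90  80  67  53  43  37  36  39  47  59  75  90 102 109 113 115 116 116 116
-0.118  69  69  69  69  68  66  62  56  48  40  36  35  35  38  46  58  73  88 100 108 113 114 116 116 116
-0
[... 2104 characters left out ...]
92  92  91  91  92  95 101 107 113 116 118 118 118 118 118
-0.106 116 116 117 116 116 116 115 115 116 119 123 128 130 130 127 123 119 118 117 118 118 119 119 118 118
-0.102 116 116 116 116 116 115 115 115 118 124 133 142 146 145 138 128 119 114 113 114 115 116 116 116 116
-0.098 110 110 109 107 105 103 102 104 110 119 131 140 146 144 136 124 112 103 100 100 101 102 103 103 105
-0.094 112 111 109 106 100  94  90  90  95 106 120 133 142 143 136 125 113 104 100  99 100 101 103 104 105
-0.090 115 114 113 110 104  97  91  89  94 107 123 138 146 146 139 129 121 115 113 113 114 115 116 116 116
-0.086 116 115 114 110 105  98  92  91  98 112 129 142 148 146 139 129 120 115 114 115 117 118 118 118 118
```

```bash
cat > z.py <<'E'
import io,contextlib
with contextlib.redirect_stdout(io.StringIO()):
    from l import *
for n,ti,tp in(("scene",-.1,.4),("top",-.33,.18)):
    Z={"idx":[],"ptr":[]}
    for k in range(6):
        im=arm.get_image(n); f=240/np.tan(np.radians(im["vertical_fov"])/2); D=im["depth"]
        C=im["world_from_camera"][:3,3]
        A=px(im,pt(.5,-.112)); B=px(im,pt(.5,-.14)); d=(B-A)/np.linalg.norm(B-A); m=np.array([-d[1],d[0]])
        for nm,S,t,r in(("idx",np.arange(-.135,-.1205,.002),ti,.005),("ptr",np.arange(-.104,-.091,.002),tp,.004)):
            for s in S:
                c=np.round(px(im,pt(.5,s))+t*m).astype(int); p=unproj(im,*c); v=(p-C)/np.linalg.norm(p-C)
                q=p+v*r-H; Z[nm].append([np.arctan2(q[2],-q@u),np.hypot(q[2],q@u),p[2]])
    for nm in Z: a=np.array(Z[nm]); print(n,nm,"median ang,rad,z",np.median(a,0).round(4),"std",a.std(0).round(4))
s=arm.read_state(); print(s["time"],s["position"],s["force"])
E
python3 z.py
```

```text
scene idx median ang,rad,z [0.5153 0.1404 0.1636] std [0.0139 0.0005 0.0018]
scene ptr median ang,rad,z [0.4951 0.1403 0.1603] std [0.0096 0.0007 0.0013]
top idx median ang,rad,z [   nan    nan 0.1638] std [   nan    nan 0.2006]
top ptr median ang,rad,z [0.4844 0.1391 0.159 ] std [0.0187 0.0019 0.0031]
18.2 [0.51647811 0.07045168 0.21065195] [-8.66628175 -1.32223725 -2.03378119]z.py:12: RuntimeWarning: invalid value encountered in divide
  c=np.round(px(im,pt(.5,s))+t*m).astype(int); p=unproj(im,*c); v=(p-C)/np.linalg.norm(p-C)
```

All three measures say raise more: 0.014 (line), 0.020 (depth), 0.028 (networks). I'll raise 0.018 rad and re-measure.

```bash
python3 -m pendant '[0.001,0,-0.0015,0,0,0,0.001,0,-0.0014,0,0,0,0,0,0,0,0,0,0,0,0,0,0,0]'
sed -i 's/nan//; s/np.median(a,0)/np.nanmedian(a,0)/; s/a.std(0)/np.nanstd(a,0)/; s/range(6)/range(10)/' z.py
python3 l.py | sed -n '/top/,$p' ; python3 z.py 2>/dev/null; for i in 1 2 3; do python3 m.py | grep -E "theta|pointer|index"; done
```

```text
time: 18.6
position: [0.5184, 0.0708, 0.2135]
tool_rot: [[0.981, 0.192, -0.005], [0.192, -0.981, -0.0], [-0.005, -0.001, -1.0]]
force: [-9.3, -0.7, -2.4]
width: 0.091
top len28mm px 11.206068627259123 perp px per rad -35.638430171254264 along 2.106298841015017
   t   [-6.0, -5.5, -5.0, -4.5, -4.0, -3.5, -3.0, -2.5, -2.0, -1.5, -1.0, -0.5, 0.0, 0.5, 1.0, 1.5, 2.0, 2.5, 3.0, 3.5, 4.0, 4.5, 5.0, 5.5, 6.0]
-0.146 120 120 119 119 119 120 120 120 120 120 120 120 120 120 120 120 120 120 119 119 119 119 120 120 120
-0.142 120 120 120 120 120 119 118 116 115 113 112 111 111 111 113 115 116 118 119 119 119 119 119 119 119
-0.138 120 120 120 119 117 113 106  98  88  80  74  71  71  75  82  91 101 110 115 117 118 119 119 119 119
-0.134 120 120 120 120 117 112 103  89  71  54  40  33  34  45  62  80  97 108 115 118 119 119 119 119 119
-0.130 120 120 120 119 118 113 103  88  71  52  37  28  30  42  60  79  96 107 114 118 119 119 119 119 119
-0.126 120 120 120 119 117 111 101  87  69  52  37  29  29  39  55  75  92 105 113 117 119 119 119 119 119
-0.122 120 120 120 120 118 114 105  91  74  55  39  
[... 1704 characters left out ...]
 0.154 ] ang 0.488 [324. 226.]
theta by TCP 0.47557902136040653 radius 0.19993628829758875
scene lid_pointer 0.97 [ 0.573  -0.0289  0.1574] ang 0.486 [303. 229.]
scene index_tip 0.83 [ 0.5817 -0.032   0.1595] ang 0.526 [305. 232.]
top lid_pointer 0.59 [ 0.5804 -0.0271  0.1589] ang 0.521 [324. 225.]
top index_tip 0.42 [ 0.5774 -0.0275  0.1586] ang 0.509 [324. 226.]
theta by TCP 0.4756125962195258 radius 0.19994198197484123
scene lid_pointer 0.57 [ 0.5751 -0.0304  0.1573] ang 0.491 [303. 230.]
scene index_tip 0.79 [ 0.5806 -0.0325  0.1613] ang 0.533 [304. 231.]
top lid_pointer 0.9 [ 0.5786 -0.0283  0.1619] ang 0.532 [325. 225.]
top index_tip 0.65 [ 0.5792 -0.0257  0.1555] ang 0.496 [324. 226.]
```

The measures now straddle the mark: the line says 0.003 over, depth 0.006–0.013 short, networks about 0.005 short. The index pin's profile hasn't changed. One last nudge of 0.004 rad, then a final check of everything.

```bash
python3 -m pendant '[0.0005,0,-0.0007,0,0,0,0,0,0,0,0,0,0,0,0,0,0,0,0,0,0,0,0,0,0,0,0,0,0,0]'
python3 z.py 2>/dev/null; python3 l.py | sed -n '/top/,$p' | grep -E "^-0.(130|102|090)"
python3 - <<'E'
from h import *
im=arm.get_image("scene"); cv2.imwrite("pics/z.png",cv2.resize(im["img"][170:400,90:390],None,fx=2.6,fy=2.6,interpolation=cv2.INTER_CUBIC))
for l in("cap_center","bottle"):
    for r in arm.pinpoint(l,im): print(l,round(r["score"],2),w(im,r["centre"]).round(3))
E
```

```text
time: 22.4
position: [0.5189, 0.0709, 0.2141]
tool_rot: [[0.981, 0.192, -0.005], [0.192, -0.981, -0.0], [-0.005, -0.001, -1.0]]
force: [-9.5, -0.9, -2.3]
width: 0.086
scene idx median ang,rad,z [0.5169 0.1405 0.1638] std [0.0112 0.0006 0.0015]
scene ptr median ang,rad,z [0.5165 0.1407 0.1631] std [0.0122 0.0007 0.1041]
top idx median ang,rad,z [0.516  0.1409 0.1645] std [0.0181 0.0022 0.0032]
top ptr median ang,rad,z [0.5026 0.1411 0.1619] std [0.0201 0.0023 0.0036]
23.8 [0.51887929 0.07086832 0.21415891] [-9.42662154 -2.24848805 -1.54028648]
-0.130 120 120 120 119 118 113 103  88  71  53  37  28  30  42  60  79  96 108 114 118 119 119 119 119 119
-0.102 116 116 116 115 115 117 120 125 134 142 147 147 141 133 124 118 115 115 115 116 116 116 116 117 117
-0.090 115 114 113 109 103  99  99 105 119 133 143 146 142 133 123 115 112 112 113 114 115 115 116 116 117
cap_center 0.84 [ 0.576 -0.414  0.017]
cap_center 0.79 [ 0.653 -0.431  0.024]
cap_center 0.78 [ 0.439 -0.223  0.053]
bottle 0.77 [ 0.624 -0.304 -0.005]
bottle 0.74 [ 0.441 -0.228  0.045]
bottle 0.55 [ 0.532 -0.504 -0.006]
```

View pics/z.png

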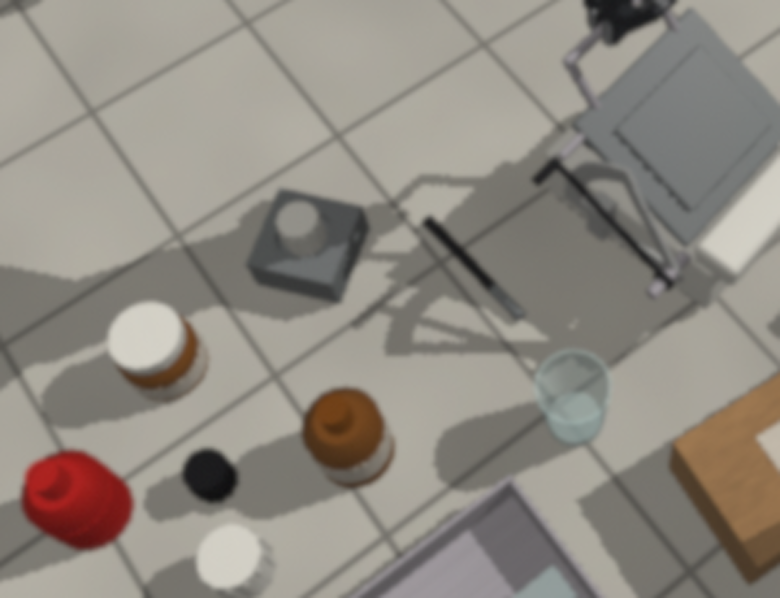

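The cap is upright in the pocket (300,235), the bottle stands with its neck bare (345,430), and the neighbours are untouched. The pointer (570,140) runs into the index pin (545,170) in line. Handing in while holding.

```bash
python3 -c "
from station import arm
print(arm.finish_job())"
```

```text
the job is handed in; nothing more can be done
None
```

I lifted the loose white cap off the amber bottle and set it in the holder's pocket. Then I raised the colorimeter's lid by its bar until its pointer was in line with the index, and handed the job in at about 24 s while still holding it.

- **Cap and bottle:** In the last picture the cap sits upright in the pocket and the bottle stands where it was, with its neck bare. The jar, the beaker and the look-alikes nearby were untouched. The slide box and the dropper bottle were outside that picture, and I did not check the marker separately.
- **Lid at the mark:** The last measurements put the lid within about 0.013 rad of the mark, but did not fully agree. Depth from the scene camera showed no difference. Depth from the top camera, which is noisier, put the lid 0.013 rad short. The top camera's line fit put it 0.005–0.01 rad over.
- **Index:** Its image stayed the same as I raised the lid from close to the mark up to it, so the pin was not pushed.
- **Forces:** The wrist reading was about 10 N while holding the lid, partly because the arm pushes the bar slightly towards the hinge.

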